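Shot cup onto the top tier, pill organiser held ready with lids up

ROBOT

A 7-joint arm with a two-finger parallel gripper is mounted at the origin on the work surface. World frame = base frame: x ahead of the robot, y to its left, z up, the work surface at z = 0. Lengths are in m, angles in degrees, forces in N, time in s.
With the tool pointing down it reaches from about 0.4 to 0.9 m from the base axis. Payload 5.5 kg.
Tool frame: the origin (TCP) lies at the very end of the fingers, on their centre line; the grasp point (between the pads) lies 19 mm behind it; z points along the fingers, y is the line along which they close (so a half turn about z gives the same grasp; the last joint's range is limited). The gripper opens to 85 mm and grips with 20 to 120 N. Pads are 22 mm wide; open, the fingers measure 114 mm over their backs; the gripper's body (76 mm by 85 mm) begins 54 mm behind the grasp point. The pads swing forward as they close: fully open they stand 13 mm farther back than shut.
Start: joints at [83.892, 28.699, -24.465, 88.831, 12.651, 65.22, -12.049], TCP at [0.235, -0.606, 0.205] pointing down, gripper open.
Joint ranges: [-164.97, 164.97], [-17.58, 116.51], [-87.97, 89.64], [11.32, 138.91], [-80.73, 260.73], [10.89, 115.49], [-147.41, 147.41]. Speed limits (degrees/s): [147.25, 147.25, 180, 180, 180, 180, 180].

INTERFACE

Orientations are given as [roll, pitch, yaw] about the fixed x, y, z axes, in that order (R = Rz(yaw) Ry(pitch) Rx(roll)).
In Python, from bench import robot gives the robot as it stands. The module is installed in compiled form; this text tells all that it offers.
- The arm moves only by the tool drive_tool, never from a script. Its argument "increments" is a list that holds one entry, the list of rows, each a list of 5 numbers: the shift along the tool's x, y, z in mm, then the turn about the tool's z in degrees, then the closure, from -1 (fully open) to 1 (shut). In form: [[[dx, dy, dz, roll, fingers], ...]]. A call has exactly 8 rows; each row is the pose to reach, as a shift and turn from the pose commanded when the call began, along the tool's axes at that moment; what a row does not reach only later rows make up. A row lasts 1/8 s, in which the tool goes at most 62.5 mm and 10.7 degrees, less where a joint would pass 70% of its speed; a pose out of reach is approached as far as the arm can. A call with a gripper value outside its range is refused whole. The fingers move at their own pace and stop on an object; "force" is the grip in N (left out, the last holds). Time passes only in rows, so rows that repeat a pose let the fingers close, or fill a call up. It gives the time, the measured TCP pose, the force, the opening and the grip force at its end, in the units of the state.
- robot.get_state(): the state, without advancing time (a new reading comes with each control period).
- robot.grab_frame(name): name is "side" or "top"; returns a dict with "frame" (420x560x3 uint8, blue, green, red), "range_z" (420x560 float32, m along the optical axis (not along the pixel's ray), 0 where there is no reading), "camera_matrix" (3x3 intrinsics, pixels), "D" ([k1, k2, p1, p2, k3] as OpenCV has them; the pictures are not rectified), "cam_to_world" (4x4, takes a point from camera to world coordinates). Camera axes: x right, y down, z forward; pixel columns grow to the right and rows downward; lengths in m; the calibration is good to about 2 mm. A picture is of the moment at which its call begins.
- robot.sign_off(): hands the job in; it is judged then, once.
The state is a dict: "clock": time; "joint_pos": joint angles; "joint_vel": joint speeds; "effort": joint torques, N m; "eef_pos": TCP position; "tcp_rot": TCP orientation; "wrist_force": force on the tool from outside, world axes, zero at the start; "moment": the same for the moment, N m; "finger_gap": finger opening in m; "grip_force": force on a finger pad.
Only numpy, scipy, OpenCV 4.12 (cv2) and the standard library are available. Lean on these libraries where they do the work, as an engineer would, in place of code of your own. Each camera call takes 0.05 s, during which the arm holds its last target. There are 200 camera calls.

TASK

Get my tablets ready to take: first stand the little glass shot cup upright in the narrow tray on top of the white tiers, on the free part beside the steel case, and let go of it. Then draw the pink pill organiser up out of its sloped pocket, turn it level with its lids facing up, and finish still holding it like that, steady and touching nothing else, with at least 10 cm of air between it and the floor of the top tray. Leave everything else where it is.

Things in the scene. Friction and masses are not known exactly. Their poses are not given: they have to be found in the camera images.
- tiers: Fixed stack of white plastic tiers, footprint 170 x 330 mm (x, y). Origin: on the ledge under its middle; z up; +x is the open front, away from the robot. Left column, y -65 to 165 mm: three stepped tiers, floors 4, 74, 144 mm up; the highest is the narrow top tray. Right column, y -165 to -68: a bin 70 mm high carrying the sloped pocket (x -66 to 31, y -141 to -92, up to 153 mm high).
- tray (a point): Centre of the floor of the narrow top tray, 144 mm above the ledge, at (-51, 50, 144) mm in the tiers' frame; axes as the tiers. The floor inside is 62 mm along x by 224 mm along y; the lip round it is 3 mm thick and rises 8 mm above the floor. The steel case lies somewhere on it; the rest is free.
- pocket_mouth (a point): Centre of the pocket's open mouth; axes as the tiers (upright, not tilted). The pocket is a straight sleeve, inside 30 by 42 mm (42 along the tiers' y), 70 mm deep, walls 3 mm. Its axis leans 0.50 rad from vertical, the top towards the tiers' -x: the way out is (-0.479, 0, 0.878) in the tiers' frame.
- organiser_center (a point): Middle of the pink seven-day pill organiser, a closed bar 24 x 34 x 150 mm (its x, y, z), 90 g, its snap lids (shut) all on the +x face. z runs along its length, pointing up out of the pocket at the start; y is the tiers' y. It starts standing in the pocket, leaning with it, lids to the tiers' +x and partly up, its upper 80 mm out of the mouth. Lids up: its x axis points up.
- cup_center (a point): Middle (29 mm above its foot) of the glass shot cup: round, 58 mm high, 41 mm across at the foot and 45 mm at the rim, wall 3 mm, thick base, 110 g; z up along its axis. It stands on the ledge to the robot's right of the tiers at the start.
- clipper_case: Steel nail-clipper case, 30 by 64 by 14 mm (its x, y, z), lying in the top tray with its length along the tray; origin at the centre of its underside. A bystander.
- monitor: White blood-pressure monitor with a dark screen, 80 by 105 by 43 mm, in the lowest tier; origin under its centre. A bystander.
- dish: Round green ceramic dish, 92 mm across, 24 mm high, in the second tier; origin under its centre. A bystander.
- lotion: Beige lotion bottle, 56 mm across, 130 mm high, on the ledge to the left; origin under its centre. A bystander.
- cream: Low blue cream jar with a metal lid, 62 mm across, 50 mm high, on the ledge to the left; origin under its centre. A bystander.
- tumbler: White tumbler with two toothbrushes in it, 70 mm across, about 185 mm high over the brushes, on the ledge to the left; origin under its centre. A bystander.
- soap: Cream-coloured soap bar on a white soap dish, 85 by 55 by 28 mm, on the ledge to the right, beyond the cup; origin under its centre. A bystander.

How it is judged:
By the outcome, as a careful person would: the job done as asked, in the order asked, and still so for the second after the job is handed in, while the arm keeps its last pose, push and grip.
It also fails if it takes over 54 s, if anything falls off the work surface, if the arm or the gripper's body presses on something with over 40 N, if the wrist force passes 120 N, or if a joint passes its speed limit or range.

## Working session

There is one attempt and no reset: what is moved stays moved. The work goes in short steps, Python scripts to look and compute and a tool call to move; the robot and the scene stay as the last step left them, time stands still between calls to the robot, and variables do not carry over. Pictures are saved under pics/ and viewed, at most 10 in all, crops included, and the job is handed in when it is done.

Besides the shell and the picture viewer there is one more tool, called after "Emit:" as a command line: name --argument value ..., lists and objects as JSON in quotes. drive_tool: Moves the arm, as the interface text tells. Its arguments: {"type":"object","properties":{"increments":{"type":"array","items":{"type":"array","items":{"type":"array","items":{"type":"number"}}}},"force":{"type":"number"}},"required":["increments"]}

```bash
mkdir -p pics; cat > h.py <<'E'
import numpy as np, cv2
from bench import robot
def grab(n,tag=None):
    f=robot.grab_frame(n)
    if tag: cv2.imwrite(f'pics/{tag}.png',f['frame'])
    h,w=f['range_z'].shape
    u,v=np.meshgrid(np.arange(w),np.arange(h))
    p=cv2.undistortPoints(np.stack([u,v],-1).reshape(-1,1,2).astype(np.float64),np.array(f['camera_matrix']),np.array(f['D'])).reshape(h,w,2)
    z=f['range_z'].astype(float)
    P=np.concatenate([p*z[...,None],z[...,None]],-1)
    T=np.array(f['cam_to_world'])
    W=P@T[:3,:3].T+T[:3,3]; W[z==0]=np.nan
    return f['frame'],W,T
E
python3 - <<'E'
from h import *
for n in('side','top'):
    fr,W,T=grab(n,n+'1'); np.save(n+'1.npy',W); print(n,T[:3,3].round(3),T[:3,2].round(2))
s=robot.get_state(); print(s)
E
```

```text
side [-0.082  0.958  0.742] [ 0.49 -0.71 -0.5 ]
top [0.332 0.071 1.318] [ 0.17  0.   -0.99]
{'clock': 0.1, 'joint_pos': array([ 83.89392196,  28.74720628, -24.45268181,  88.88293055,
        12.65233332,  65.21999826, -12.04977538]), 'joint_vel': array([ 0.04799205, -0.07530856, -0.02380668, -0.13506048, -0.00659917,
       -0.08697455, -0.12940397]), 'effort': array([-1.28725864e-02, -5.70803082e+01, -5.83853513e+00, -2.81743991e+01,
        1.06706080e-02,  5.63424022e-03,  4.35034485e-05]), 'eef_pos': array([ 0.23461885, -0.60549295,  0.20449263]), 'tcp_rot': array([-1.79903126e+02, -1.44656284e-03,  2.11873081e+01]), 'wrist_force': array([-0.65771258, -0.3944825 ,  0.74275081]), 'moment': array([ 0.01102215, -0.00703496, -0.06563135]), 'grip_force': 0.0, 'finger_gap': 0.08498274805867545}
```

View pics/side1.png

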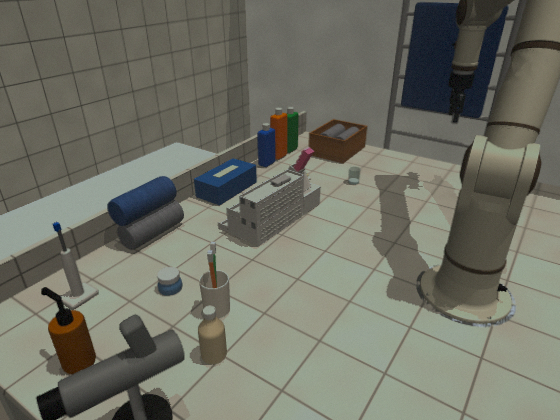

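View pics/top1.png

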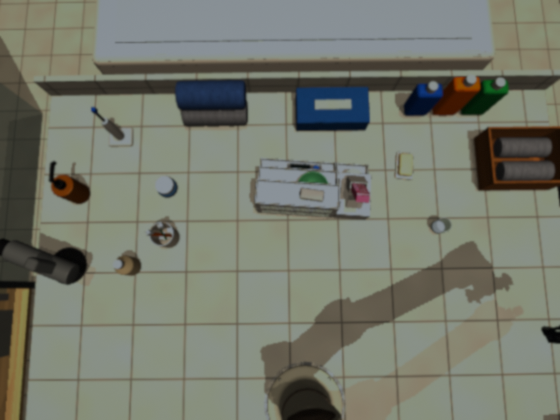

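Top view: tiers at (257–370, 160–215), steel case (313,194), organiser (358,190), cup (438,226). The robot is at the bottom, so image up is world +x and right is −y. Next I'll measure the poses.

```bash
python3 - <<'E'
from h import *
t=np.load('top1.npy'); s=np.load('side1.npy'); img=cv2.imread('pics/top1.png')
g=t[150:235,235:470].reshape(-1,3); print('ledge z',np.nanmedian(g[:,2]))
# tiers
r=t[152:224,248:376].reshape(-1,3); r=r[np.isfinite(r).all(1)]
m=r[r[:,2]>0.03]; print('n',len(m))
rc=cv2.minAreaRect((m[:,:2]*1000).astype(np.float32)); print('rect',rc, cv2.boxPoints(rc).round(0).tolist())
print(np.histogram(m[:,2],bins=np.arange(0,.24,.01)))
# pink
for nm,W,im in(('top',t,img),('side',s,cv2.imread('pics/side1.png'))):
    hsv=cv2.cvtColor(im,cv2.COLOR_BGR2HSV)
    k=((hsv[...,0]>160)|(hsv[...,0]<2))&(hsv[...,1]>90)&(hsv[...,2]>50)
    box=np.zeros_like(k); 
    if nm=='top': box[170:215,335:375]=1
    else: box[140:180,285:320]=1
    p=W[k&box]; p=p[np.isfinite(p).all(1)]; print(nm,len(p),p.min(0).round(3),p.max(0).round(3),p.mean(0).round(3))
# cup
for nm,W,b in(('top',t,(212,240,425,452)),('side',s,(162,188,344,364))):
    p=W[b[0]:b[1],b[2]:b[3]].reshape(-1,3); p=p[np.isfinite(p).all(1)]; q=p[p[:,2]>.01]
    print(nm,'cup',len(q)); 
    if len(q): print(q.min(0).round(3),q.max(0).round(3),q.mean(0).round(3), cv2.minEnclosingCircle((q[:,:2]*1000).astype(np.float32)))
cv2.imwrite('pics/crop1.png',np.hstack([cv2.resize(img[145:245,240:460],(0,0),fx=2.4,fy=2.4,interpolation=3)]))
im=cv2.imread('pics/side1.png')[130:260,200:380]
a=cv2.resize(img[145:240,240:460],(700,302),interpolation=2); b=cv2.resize(im,(400,289),interpolation=2)
o=np.zeros((591,700,3),np.uint8); o[:302]=a;o[302:,:400]=b
cv2.imwrite('pics/crop2.png',cv2.convertScaleAbs(o,alpha=1.4))
E
```

```text
ledge z 0.0014292460663105633
n 5332
rect ((617.9366455078125, -35.21968078613281), (332.3330383300781, 156.70449829101562), 85.16920471191406) [[526.0, -194.0], [682.0, -207.0], [710.0, 124.0], [554.0, 137.0]]
(array([   0,    0,    0,  161,  108,  122,  467, 1024,  303,  269,  108,
         77,  122,  198, 1647,  467,   47,   25,   12,   29,   53,   92,
          1]), array([0.  , 0.01, 0.02, 0.03, 0.04, 0.05, 0.06, 0.07, 0.08, 0.09, 0.1 ,
       0.11, 0.12, 0.13, 0.14, 0.15, 0.16, 0.17, 0.18, 0.19, 0.2 , 0.21,
       0.22, 0.23]))
top 207 [ 0.546 -0.167  0.14 ] [ 0.608 -0.131  0.217] [ 0.571 -0.147  0.193]
side 209 [ 0.542 -0.552  0.017] [ 0.771 -0.129  0.216] [ 0.57  -0.15   0.178]
top cup 229
[ 0.483 -0.436  0.01 ] [ 0.526 -0.391  0.062] [ 0.505 -0.415  0.037] ((504.2711486816406, -413.3237609863281), 23.544965744018555)
side cup 174
[ 0.48  -0.436  0.01 ] [ 0.526 -0.386  0.062] [ 0.501 -0.406  0.039] ((505.1115417480469, -410.244140625), 26.971450805664062)
```

View pics/crop2.png

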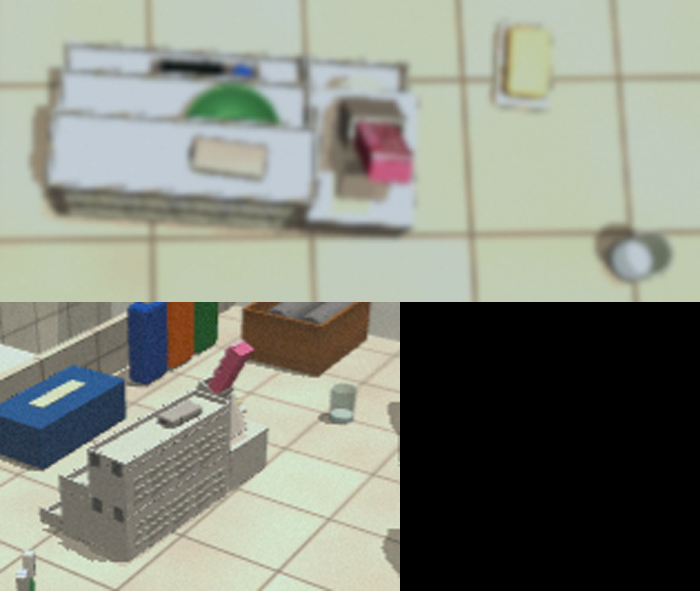

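Crop: the case lies towards the right of the top tray, with the left part free (around (110,150)). The organiser end is at (385,150) and the cup at (632,260).

```bash
cat >> h.py <<'E'
from scipy.spatial.transform import Rotation as Ro
def delta(target,yaw=None):
    s=robot.get_state(); R=Ro.from_euler('xyz',s['tcp_rot'],degrees=True)
    print('t',round(s['clock'],2),'pos',s['eef_pos'].round(4),'rot',s['tcp_rot'].round(1),'d_mm',(R.inv().apply(np.array(target)-s['eef_pos'])*1e3).round(0),'turn',None if yaw is None else round(s['tcp_rot'][2]-yaw,1),'F',s['wrist_force'].round(1),'gap',round(s['finger_gap'],4))
E
python3 - <<'E'
from h import *
from scipy.optimize import least_squares
t=np.load('top1.npy'); s=np.load('side1.npy'); img=cv2.imread('pics/top1.png')
yaw=-4.8; O=np.array([.6247,-.0356,0]); R=Ro.from_euler('z',yaw,degrees=True)
r=t[145:230,240:380].reshape(-1,3); r=r[np.isfinite(r).all(1)]; q=R.inv().apply(r-O)*1e3
# case
hi=q[(q[:,2]>154)&(q[:,2]<164)&(q[:,1]>-60)&(q[:,1]<155)&(q[:,0]<-25)&(q[:,0]>-80)]
print('case',len(hi),np.percentile(hi,[3,50,97],axis=0).round(0).tolist())
# tray extents (z 140..156, tiers frame)
tr=q[(q[:,2]>138)&(q[:,2]<158)]; print('tray',np.percentile(tr,[.5,50,99.5],axis=0).round(0).tolist())
for y0 in(-50,0,50,100,150):
    k=tr[abs(tr[:,1]-y0)<10]; print(y0,np.percentile(k[:,0],[2,98]).round(0), np.median(k[:,2]).round(1))
# pink box fit
P=[]
for W,im,b in((t,img,(170,215,335,375)),(s,cv2.imread('pics/side1.png'),(140,180,285,320))):
    h=cv2.cvtColor(im,cv2.COLOR_BGR2HSV); k=((h[...,0]>160)|(h[...,0]<2))&(h[...,1]>90)
    k=cv2.erode(k.astype(np.uint8),np.ones((3,3)))>0
    bx=np.zeros_like(k); bx[b[0]:b[1],b[2]:b[3]]=1
    p=W[k&bx]; p=p[np.isfinite(p).all(1)]; p=p[(p[:,2]>.15)&(p[:,0]<.65)&(p[:,1]>-.2)]; P.append(p); print(len(p))
P=np.vstack(P); B=R*Ro.from_euler('y',-0.5)
h=np.array([12,17,75.])
def sdf(c):
    d=abs(B.inv().apply(P)*1e3-c)-h
    return np.linalg.norm(np.maximum(d,0),axis=1)+np.minimum(d.max(1),0)
c0=B.inv().apply(R.apply([-.045,-.1165,.14])+O)*1e3
f=least_squares(sdf,c0,loss='soft_l1',f_scale=2); c=B.apply(f.x/1e3)
print('centre world',c.round(4),'tiers',(R.inv().apply(c-O)*1e3).round(1),'rms',np.sqrt((f.fun**2).mean()))
print('grasp(+30) world',B.apply(f.x/1e3+[0,0,.03]).round(4))
for y0 in(80,105,115):print('cup tgt',y0,(R.apply([-.051,y0/1e3,.144])+O).round(4))
E
```

```text
case 233 [[-62.0, -19.0, 154.0], [-49.0, 11.0, 157.0], [-34.0, 39.0, 162.0]]
tray [[-83.0, -138.0, 138.0], [-47.0, 48.0, 145.0], [-1.0, 165.0, 158.0]]
-50 [-82. -15.] 144.1
0 [-82. -16.] 146.1
50 [-82. -16.] 144.0
100 [-82. -16.] 143.8
150 [-83. -16.] 144.2
132
122
centre world [ 0.5902 -0.1521  0.1467] tiers [ -24.7 -118.9  146.7] rms 1.6384042591118704
grasp(+30) world [ 0.5758 -0.1509  0.173 ]
cup tgt 80 [0.5806 0.0484 0.144 ]
cup tgt 105 [0.5827 0.0733 0.144 ]
cup tgt 115 [0.5835 0.0833 0.144 ]
```

Emit:
drive_tool --increments '[[[60,-15,0,8,-1],[120,-30,0,16,-1],[180,-46,0,26,-1],[240,-62,0,26,-1],[290,-75,20,26,-1],[322,-83,50,26,-1],[322,-83,80,26,-1],[322,-83,80,26,-1]]]' --force 40

```text
clock: 1.1
eef_pos: [0.5032, -0.4104, 0.1222]
tcp_rot: [-179.8, 0.3, -4.7]
wrist_force: [0.0, 0.3, -0.7]
finger_gap: 0.0858
grip_force: 0.0
```

Emit:
drive_tool --increments '[[[1,2,50,0,-1],[1,2,90,0,-1],[1,2,104,0,-1],[1,2,104,0,-1],[1,2,104,0,1],[1,2,104,0,1],[1,2,104,0,1],[1,2,104,0,1]]]' --force 40

```text
clock: 2.1
eef_pos: [0.5071, -0.4151, 0.0236]
tcp_rot: [179.9, -0.1, -4.8]
wrist_force: [-1.1, 1.6, 6.7]
finger_gap: 0.0422
grip_force: 40.0
```

Emit:
drive_tool --increments '[[[0,0,-30,0,1],[0,0,-80,0,1],[0,0,-130,0,1],[0,0,-180,0,1],[0,0,-230,0,1],[0,0,-280,0,1],[0,0,-285,0,1],[0,0,-285,0,1]]]'

```text
clock: 3.1
eef_pos: [0.5058, -0.4142, 0.3067]
tcp_rot: [180.0, -0.0, -4.8]
wrist_force: [-0.2, -0.1, -1.4]
finger_gap: 0.042
grip_force: 41.2
```

Emit:
drive_tool --increments '[[[4,-40,0,0,1],[8,-95,0,0,1],[12,-150,0,0,1],[16,-205,0,0,1],[20,-260,0,0,1],[24,-315,0,0,1],[28,-370,0,0,1],[30,-400,0,0,1]]]'

```text
clock: 4.1
eef_pos: [0.5681, -0.0142, 0.3044]
tcp_rot: [-179.9, 0.2, -4.6]
wrist_force: [0.2, -1.8, -0.3]
finger_gap: 0.0424
grip_force: 41.2
```

Emit:
drive_tool --increments '[[[2,-40,0,0,1],[4,-80,0,0,1],[5,-100,0,0,1],[5,-103,0,0,1],[5,-103,20,0,1],[5,-103,40,0,1],[5,-103,60,0,1],[5,-103,60,0,1]]]'

```text
clock: 5.1
eef_pos: [0.5812, 0.0816, 0.2437]
tcp_rot: [179.9, 0.3, -4.9]
wrist_force: [0.4, -0.2, -1.0]
finger_gap: 0.0425
grip_force: 41.2
```

```bash
python3 - <<'E'
from h import *
delta([.5843,.0833,.17],-4.8)
fr,W,T=grab('side','side2'); a=cv2.resize(fr[60:260,180:400],None,fx=2.7,fy=2.7,interpolation=2)
cv2.imwrite('pics/c3.png',a)
E
```

```text
t 5.1 pos [0.5812 0.0816 0.2437] rot [179.9   0.3  -4.9] d_mm [ 3. -2. 74.] turn -0.1 F [ 0.4 -0.2 -1. ] gap 0.0425
```

View pics/c3.png

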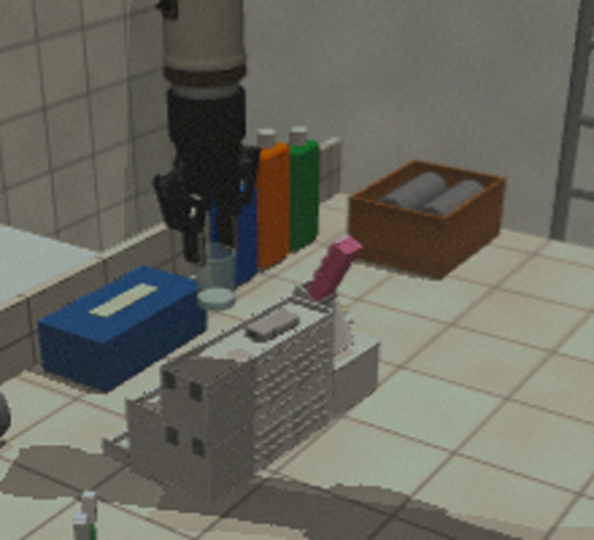

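The cup is held upright above the tray's free end (cup at (215,275), case at (272,323)). I'll lower it now.

Emit:
drive_tool --increments '[[[3,-2,20,0,1],[3,-2,45,0,1],[3,-2,64,0,1],[3,-2,70,0,1],[3,-2,72,0,1],[3,-2,73,0,1],[3,-2,74,0,1],[3,-2,74,0,1]]]'

```text
clock: 6.15
eef_pos: [0.5865, 0.0857, 0.1728]
tcp_rot: [-180.0, -0.0, -4.8]
wrist_force: [0.6, -0.3, -1.4]
finger_gap: 0.0421
grip_force: 41.2
```

Emit:
drive_tool --increments '[[[-2,0,1,0,1],[-2,0,2,0,1],[-2,0,3,0,1],[-2,0,4,0,1],[-2,0,5,0,1],[-2,0,6,0,1],[-2,0,6,0,1],[-2,0,6,0,1]]]'

```text
clock: 7.15
eef_pos: [0.5847, 0.0859, 0.1677]
tcp_rot: [180.0, -0.1, -4.8]
wrist_force: [-2.9, -0.8, 7.7]
finger_gap: 0.042
grip_force: 41.9
```

Emit:
drive_tool --increments '[[[0,0,-1,0,0.2],[0,0,-1,0,-0.3],[0,0,-1,0,-1],[0,0,-1,0,-1],[0,0,-15,0,-1],[0,0,-45,0,-1],[0,0,-90,0,-1],[0,0,-120,0,-1]]]'

```text
clock: 8.15
eef_pos: [0.585, 0.0864, 0.2897]
tcp_rot: [-180.0, -0.2, -4.8]
wrist_force: [0.2, 1.0, -0.1]
finger_gap: 0.0856
grip_force: 0.0
```

Emit:
drive_tool --increments '[[[0,50,0,0,-1],[-5,100,0,0,-1],[-10,150,0,0,-1],[-20,200,0,0,-1],[-20,220,0,0,-1],[-20,236,0,0,-1],[-20,236,0,0,-1],[-20,236,0,0,-1]]]'

```text
clock: 9.15
eef_pos: [0.5451, -0.1455, 0.2865]
tcp_rot: [-179.9, -0.0, -4.7]
wrist_force: [0.1, -0.1, -0.3]
finger_gap: 0.0849
grip_force: 0.0
```

```bash
python3 - <<'E'
from h import *
delta([.5758,-.1509,.154],-4.8)
fr,W,T=grab('side','side4'); a=cv2.resize(fr[60:260,180:400],None,fx=2.7,fy=2.7,interpolation=2)
cv2.imwrite('pics/c4.png',a)
fr,W,T=grab('top')
p=W[155:235,240:310].reshape(-1,3); p=p[(p[:,2]>.17)&(p[:,2]<.22)&(p[:,1]>.03)]; print(len(p),p.mean(0),p.max(0))
E
```

```text
t 9.15 pos [ 0.5451 -0.1455  0.2865] rot [-179.9   -0.    -4.7] d_mm [ 31.   3. 133.] turn 0.1 F [ 0.1 -0.1 -0.3] gap 0.0849
129 [0.58319649 0.0871824  0.19298535] [0.60386921 0.10824146 0.20790806]
```

View pics/c4.png

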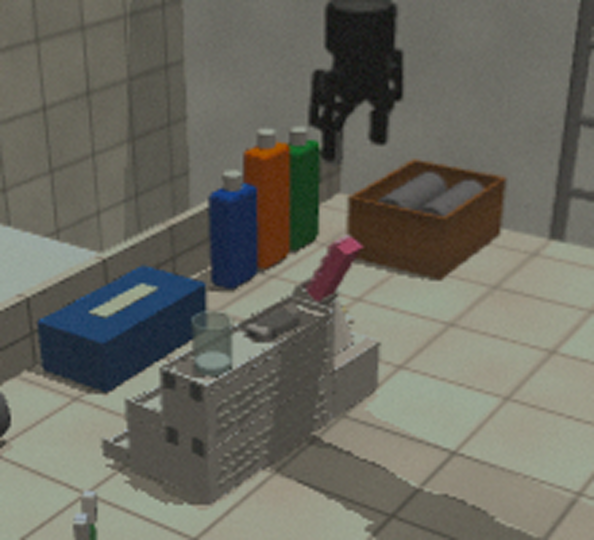

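The cup stands free at (213,340), clear of the case. Now the organiser.

Emit:
drive_tool --increments '[[[28,4,20,0,-1],[28,4,60,0,-1],[28,4,100,0,-1],[28,4,122,0,-1],[28,4,130,0,-1],[28,4,130,0,0.2],[28,4,130,0,1],[28,4,130,0,1]]]' --force 40

```text
clock: 10.25
eef_pos: [0.573, -0.1539, 0.1578]
tcp_rot: [180.0, -0.1, -4.8]
wrist_force: [-2.2, 4.8, 7.6]
finger_gap: 0.0334
grip_force: 39.7
```

Emit:
drive_tool --increments '[[[0,0,0,0,1],[0,0,0,0,1],[-3,0,-5,0,1],[-7,0,-13,0,1],[-14,0,-26,0,1],[-21,0,-39,0,1],[-24,0,-44,0,1],[-24,0,-44,0,1]]]'

```text
clock: 11.25
eef_pos: [0.548, -0.1522, 0.2012]
tcp_rot: [180.0, -0.0, -4.8]
wrist_force: [1.4, 0.2, 1.4]
finger_gap: 0.0333
grip_force: 40.5
```

```bash
python3 - <<'E'
from h import *
delta([.5758,-.1509,.154],-4.8)
fr,W,T=grab('side','side5'); a=cv2.resize(fr[90:220,250:370],None,fx=4.5,fy=4.5,interpolation=2)
cv2.imwrite('pics/c5.png',a)
E
```

```text
t 11.25 pos [ 0.548  -0.1522  0.2012] rot [180.   -0.   -4.8] d_mm [28. -4. 47.] turn -0.0 F [1.4 0.2 1.4] gap 0.0333
```

View pics/c5.png

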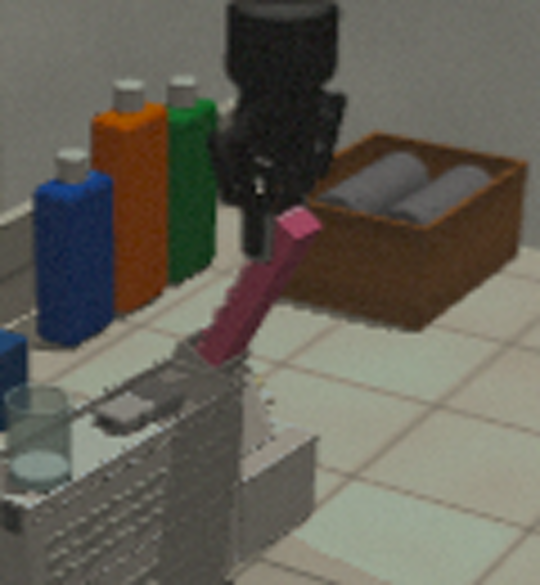

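The organiser is held, about 20 mm still in the pocket (mouth at (215,355)). The tool can't tilt, so the bar has to pivot between the pads. I'll pull it clear, hook its lower end over the front rim of the pocket, and sweep back and down with a light grip.

Emit:
drive_tool --increments '[[[-7,0,-13,0,1],[-14,0,-26,0,1],[-18,0,-36,0,1],[-14,0,-60,0,1],[5,0,-68,0,1],[25,0,-68,0,1],[40,0,-68,0,1],[40,0,-68,0,1]]]'

```text
clock: 12.3
eef_pos: [0.588, -0.1551, 0.2679]
tcp_rot: [-180.0, 0.1, -4.8]
wrist_force: [-0.6, 0.1, -0.5]
finger_gap: 0.033
grip_force: 40.1
```

```bash
cat >> h.py <<'E'
def pinkfit(guess_theta=28.6):
    from scipy.optimize import least_squares
    G=robot.get_state()['eef_pos']; P=[]
    for n in('side','top'):
        fr,W,T=grab(n); h=cv2.cvtColor(fr,cv2.COLOR_BGR2HSV)
        k=((h[...,0]>160)|(h[...,0]<2))&(h[...,1]>90)
        k=cv2.erode(k.astype(np.uint8),np.ones((2,2)))>0
        p=W[k]; p=p[np.isfinite(p).all(1)]; P.append(p[np.linalg.norm(p-G,axis=1)<.16]); print(n,len(P[-1]))
    P=np.vstack(P); hh=np.array([12,17,75.])
    def sdf(v):
        B=Ro.from_euler('z',-4.8,degrees=True)*Ro.from_euler('y',-v[3],degrees=True)
        d=abs(B.inv().apply(P*1e3-v[:3]))-hh
        return np.linalg.norm(np.maximum(d,0),axis=1)+np.minimum(d.max(1),0)
    th=np.radians(guess_theta); g=(G+[0,0,.02])*1e3+33*np.array([np.sin(th),0,-np.cos(th)])
    f=least_squares(sdf,[*g,guess_theta],x_scale=[1,1,1,1],loss='soft_l1',f_scale=2)
    print('centre',f.x[:3].round(1),'theta',f.x[3].round(1),'rms',np.sqrt((f.fun**2).mean()).round(2))
E
python3 - <<'E'
from h import *
delta([.548+.037,-.1522,.2012+.021],-4.8); pinkfit()
E
```

```text
t 12.3 pos [ 0.588  -0.1551  0.2679] rot [-1.8e+02  1.0e-01 -4.8e+00] d_mm [-3. -3. 46.] turn 0.0 F [-0.6  0.1 -0.5] gap 0.033
side 307
top 141
centre [ 604.9 -155.8  256.4] theta 29.0 rms 3.26
```

Emit:
drive_tool --increments '[[[0,0,25,0,1],[0,0,46,0,1],[-10,0,46,0,1],[-18,0,48,0,1],[-26,0,52,0,1],[-37,0,58,0,1],[-46,0,67,0,1],[-46,0,67,0,1]]]' --force 20

```text
clock: 13.4
eef_pos: [0.5403, -0.1517, 0.2006]
tcp_rot: [180.0, 0.1, -4.8]
wrist_force: [1.5, 0.0, 1.2]
finger_gap: 0.0333
grip_force: 38.2
```

```bash
python3 - <<'E'
from h import *
delta([.588-.0733,-.1522,.2679-.122],-4.8); pinkfit(50)
fr,W,T=grab('side','side6'); a=cv2.resize(fr[90:220,250:370],None,fx=4.5,fy=4.5,interpolation=2)
cv2.imwrite('pics/c6.png',a)
E
```

```text
t 13.4 pos [ 0.5403 -0.1517  0.2006] rot [ 1.8e+02  1.0e-01 -4.8e+00] d_mm [-25.   3.  55.] turn -0.0 F [1.5 0.  1.2] gap 0.0333
side 193
top 181
centre [ 576.7 -154.9  199.3] theta 47.4 rms 12.34
```

View pics/c6.png

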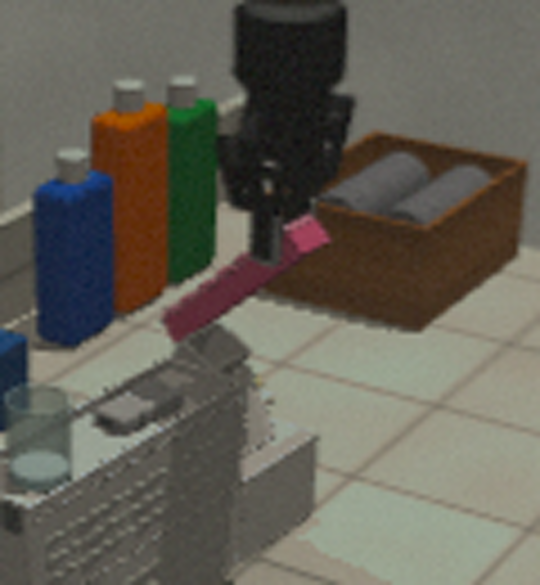

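The bar is pivoting as planned, with its lower end hooked over the rim at (180,330). Continuing the arc.

Emit:
drive_tool --increments '[[[-6,0,5,0,1],[-9,0,10,0,1],[-16,0,20,0,1],[-21,0,30,0,1],[-24,0,38,0,1],[-25,0,45,0,1],[-26,0,50,0,1],[-26,0,50,0,1]]]'

```text
clock: 14.55
eef_pos: [0.5159, -0.1492, 0.1508]
tcp_rot: [-180.0, 0.1, -4.8]
wrist_force: [-1.8, 0.6, 1.4]
finger_gap: 0.0334
grip_force: 37.9
```

```bash
python3 - <<'E'
from h import *
delta([.588-.0733,-.1522,.2679-.122],-4.8); pinkfit(82)
fr,W,T=grab('side','side7'); a=cv2.resize(fr[90:220,250:370],None,fx=4.5,fy=4.5,interpolation=2)
cv2.imwrite('pics/c7.png',a)
E
```

```text
t 14.55 pos [ 0.5159 -0.1492  0.1508] rot [-1.8e+02  1.0e-01 -4.8e+00] d_mm [-1.  3.  5.] turn -0.0 F [-1.8  0.6  1.4] gap 0.0334
side 193
top 116
centre [ 570.1 -154.   173.8] theta 76.9 rms 1.96
```

View pics/c7.png

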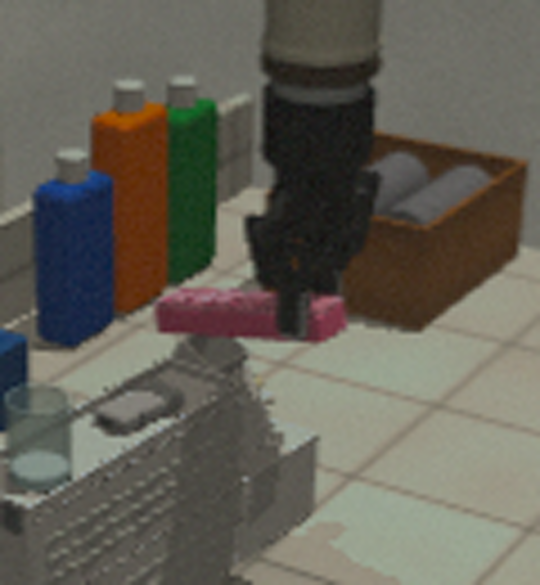

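The bar is close to level, with its lower end just above the rim. I'll measure the tilt more precisely from the lid face and side-face points.

```bash
cat >> h.py <<'E'
def tilt():
    c=robot.get_state()['eef_pos']; Q=[]
    for n in('top','side'):
        fr,W,T=grab(n); h=cv2.cvtColor(fr,cv2.COLOR_BGR2HSV)
        k=((h[...,0]>160)|(h[...,0]<2))&(h[...,1]>80)
        k=cv2.erode(k.astype(np.uint8),np.ones((2,2)))>0
        p=W[k]; p=p[np.isfinite(p).all(1)]; p=p[np.linalg.norm(p-c,axis=1)<.16]
        q=Ro.from_euler('z',4.8,degrees=True).apply(p-c)*1e3
        print(n,len(q),'x',np.percentile(q[:,0],[1,99]).round(0),'y',np.percentile(q[:,1],[1,99]).round(0))
        for a in range(-60,130,15):
            b=q[(q[:,0]>=a)&(q[:,0]<a+15)]
            if len(b)>3: print('  x',a+7,'n',len(b),'z 10/90%',np.percentile(b[:,2],[10,90]).round(1))
E
python3 - <<'E'
from h import *
tilt()
E
```

```text
top 138 x [-19. 115.] y [-11.  17.]
  x -23 n 32 z 10/90% [35.3 47.7]
  x -8 n 18 z 10/90% [46.3 52.6]
  x 52 n 17 z 10/90% [32.3 39.1]
  x 67 n 27 z 10/90% [27.9 35.3]
  x 82 n 21 z 10/90% [24.  30.8]
  x 97 n 16 z 10/90% [22.5 27.2]
  x 112 n 5 z 10/90% [20.3 26.4]
side 242 x [-22. 116.] y [-11.  29.]
  x -23 n 47 z 10/90% [31.9 49.6]
  x -8 n 8 z 10/90% [46.4 50. ]
  x 7 n 6 z 10/90% [33.9 57. ]
  x 22 n 27 z 10/90% [22.4 42. ]
  x 37 n 30 z 10/90% [17.4 39.2]
  x 52 n 30 z 10/90% [16.9 36.2]
  x 67 n 27 z 10/90% [10.8 30.2]
  x 82 n 21 z 10/90% [ 9.1 27.9]
  x 97 n 28 z 10/90% [ 6.1 24.9]
  x 112 n 18 z 10/90% [ 1.5 20.9]
```

Tilt is about 77°, so 13° remain. I'll keep lowering against the rim and then check again.

Emit:
drive_tool --increments '[[[0,0,3,0,1],[0,0,6,0,1],[-1,0,9,0,1],[-1,0,12,0,1],[-1,0,15,0,1],[-1,0,15,0,1],[-1,0,15,0,1],[-1,0,15,0,1]]]' --force 20

```text
clock: 15.8
eef_pos: [0.5152, -0.1492, 0.1363]
tcp_rot: [-180.0, 0.0, -4.8]
wrist_force: [-1.0, 0.1, 3.4]
finger_gap: 0.0333
grip_force: 38.3
```

```bash
python3 - <<'E'
from h import *
tilt();pinkfit(84)
E
```

```text
top 103 x [-18. 108.] y [-9. 18.]
  x -23 n 14 z 10/90% [33.4 44.7]
  x 52 n 18 z 10/90% [39.4 44.6]
  x 67 n 28 z 10/90% [37.4 43.2]
  x 82 n 20 z 10/90% [36.9 42.8]
  x 97 n 16 z 10/90% [33.9 43.1]
  x 112 n 4 z 10/90% [38.4 39.5]
side 233 x [-21. 121.] y [-11.  29.]
  x -23 n 38 z 10/90% [30.  46.2]
  x -8 n 8 z 10/90% [45.3 48.8]
  x 7 n 5 z 10/90% [34.7 47.5]
  x 22 n 22 z 10/90% [27.6 42.9]
  x 37 n 32 z 10/90% [26.7 45.3]
  x 52 n 29 z 10/90% [26.2 42.8]
  x 67 n 27 z 10/90% [21.9 40.7]
  x 82 n 23 z 10/90% [22.8 40.1]
  x 97 n 23 z 10/90% [21.3 38.2]
  x 112 n 21 z 10/90% [21.7 36.9]
  x 127 n 5 z 10/90% [21.9 33.8]
side 205
top 90
centre [ 571.1 -154.   167.3] theta 85.1 rms 2.4
```

Emit:
drive_tool --increments '[[[0,0,3,0,1],[0,0,6,0,1],[0,0,9,0,1],[0,0,10,0,1],[0,0,10,0,1],[0,0,10,0,1],[0,0,10,0,1],[0,0,10,0,1]]]'

```text
clock: 17.0
eef_pos: [0.5153, -0.1492, 0.1263]
tcp_rot: [-180.0, 0.0, -4.8]
wrist_force: [-2.3, 1.1, 2.8]
finger_gap: 0.0332
grip_force: 38.6
```

Emit:
drive_tool --increments '[[[0,0,0,0,1],[0,0,0,0,1],[0,0,0,0,1],[0,0,-5,0,1],[0,0,-15,0,1],[0,0,-25,0,1],[0,0,-30,0,1],[0,0,-30,0,1]]]' --force 80

```text
clock: 18.0
eef_pos: [0.5157, -0.1494, 0.1571]
tcp_rot: [180.0, -0.1, -4.8]
wrist_force: [0.7, -0.2, -1.7]
finger_gap: 0.0324
grip_force: 83.4
```

```bash
python3 - <<'E'
from h import *
tilt();pinkfit(88)
E
```

```text
top 94 x [ 44. 105.] y [ 4. 18.]
  x 52 n 21 z 10/90% [43.9 49.5]
  x 67 n 28 z 10/90% [43.9 48.8]
  x 82 n 20 z 10/90% [46.4 49.8]
  x 97 n 22 z 10/90% [43.5 51.5]
side 232 x [-20. 121.] y [-11.  21.]
  x -23 n 32 z 10/90% [27.9 41.9]
  x -8 n 10 z 10/90% [45.4 48.4]
  x 22 n 30 z 10/90% [28.7 47.8]
  x 37 n 25 z 10/90% [31.4 47.8]
  x 52 n 33 z 10/90% [29.8 49.1]
  x 67 n 28 z 10/90% [30.4 48.5]
  x 82 n 23 z 10/90% [29.7 47.2]
  x 97 n 27 z 10/90% [31.  47.6]
  x 112 n 17 z 10/90% [28.9 44.5]
  x 127 n 5 z 10/90% [33.3 43.8]
side 203
top 85
centre [ 571.6 -154.5  192.4] theta 91.0 rms 1.99
```

Level to within 1–2°. Lifting.

Emit:
drive_tool --increments '[[[0,0,-8,0,1],[0,0,-25,0,1],[0,0,-50,0,1],[0,0,-75,0,1],[0,0,-100,0,1],[0,0,-125,0,1],[0,0,-143,0,1],[0,0,-150,0,1]]]'

```text
clock: 19.2
eef_pos: [0.5159, -0.1493, 0.3081]
tcp_rot: [180.0, -0.1, -4.8]
wrist_force: [0.5, 0.1, -1.8]
finger_gap: 0.0323
grip_force: 83.4
```

Emit:
drive_tool --increments '[[[0,0,0,0,1],[0,0,0,0,1],[0,0,0,0,1],[0,0,0,0,1],[0,0,0,0,1],[0,0,0,0,1],[0,0,0,0,1],[0,0,0,0,1]]]'

```text
clock: 20.2
eef_pos: [0.5153, -0.1492, 0.3064]
tcp_rot: [180.0, -0.0, -4.8]
wrist_force: [-0.0, -0.5, -1.4]
finger_gap: 0.0325
grip_force: 83.4
```

```bash
python3 - <<'E'
from h import *
pinkfit(90); delta([.5157,-.15,.307])
fr,W,T=grab('side','side8'); a=cv2.resize(fr[60:260,180:400],None,fx=2.7,fy=2.7,interpolation=2)
cv2.imwrite('pics/c8.png',a)
E
```

```text
side 247
top 132
centre [ 571.8 -153.7  342.4] theta 90.3 rms 3.62
t 20.3 pos [ 0.5153 -0.1492  0.3065] rot [180.   -0.   -4.8] d_mm [ 0.  1. -1.] turn None F [ 0.7 -0.1 -0.7] gap 0.0326
```

View pics/c8.png

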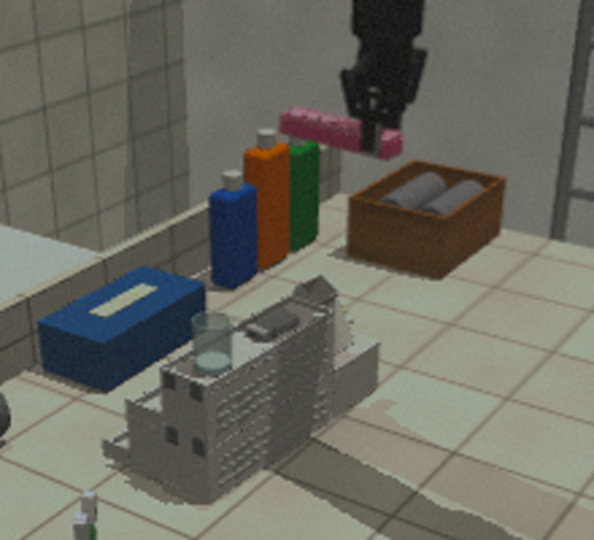

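The bar is level with its lids up at (340,135), held well above the tiers. The cup (213,340) and case (272,322) are undisturbed. Handing in.

```bash
python3 -c "
from bench import robot
print(robot.sign_off())"
```

```text
the job is handed in; nothing more can be done
None
```

The job is handed in: the cup stands released in the top tray beside the steel case, and the organiser is held level (measured within about 1°), lids up and touching nothing, about 18 cm above the tray floor.

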